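Click the bur cassette into its bench rack

ROBOT

A 6-joint arm with a two-finger parallel gripper is mounted at the origin on the work surface. World frame = base frame: x ahead of the robot, y to its left, z up, the work surface at z = 0. Lengths are in m, angles in rad, forces in N, time in s.
With the tool pointing down it reaches from about 0.35 to 0.725 m from the base axis. Payload 6 kg.
Tool frame: the origin (TCP) lies at the centre of the arm's flange, where the gripper is bolted on; the fingertips stand 173 mm ahead of it and the grasp point (between the pads) lies bot.hold_point_z ahead of it (bot.hold_point_z is the distance from the TCP to the grasp point, in m); z points along the fingers, y is the line along which they close (so a half turn about z gives the same grasp; the last joint's range is limited). The gripper opens to 85 mm and grips with 20 to 120 N. Pads are 22 mm wide; open, the fingers measure 114 mm over their backs; the gripper's body (76 mm by 85 mm) begins 54 mm behind the grasp point. The pads swing forward as they close: fully open they stand 13 mm farther back than shut.
Start: joints at [1.45, 0.04, 0.085, 0, -1.615, -0.334], TCP at [0.264, 0.539, 0.405] pointing down, gripper open.
Joint ranges: [-2.56, 2.56], [-1.29, 2.01], [-1.08, 1.49], [-3.29, 1.98], [-2.81, -0.18], [-2.99, 2.99]. Speed limits (rad/s): [2.57, 2.57, 3.01, 3.14, 3.14, 3.14].

INTERFACE

Orientations are given as a rotation vector (axis times angle).
In Python, from rig import bot gives the robot as it stands.
- The arm moves only by the tool jog_arm, never from a script. Its argument "targets" is a list of rows, each a list of 5 numbers: the opening, from 0 (shut) to 1 (fully open), then the shift along the tool's x, y, z in m, then the turn about the tool's z in degrees. In form: [[gripper, tx, ty, tz, roll], ...]. A call has exactly 8 rows; each row is the pose to reach, as a shift and turn from the pose commanded when the call began, along the tool's axes at that moment; what a row does not reach only later rows make up. A row lasts 1/8 s, in which the tool goes at most 62.5 mm and 10.7 degrees, less where a joint would pass 70% of its speed; a pose out of reach is approached as far as the arm can. A call with a gripper value outside its range is refused whole. The fingers move at their own pace and stop on an object; the grip force is fixed at half the most. Time passes only in rows, so rows that repeat a pose let the fingers close, or fill a call up. It gives the time, the measured TCP pose, the force, the opening and the grip force at its end, in the units of the state.
- bot.get_obs(): the state, without advancing time (a new reading comes with each control period).
- bot.read_camera(name): name is "scene" or "top"; returns a dict with "pixels" (480x640x3 uint8, blue, green, red), "vfov" (degrees; the focal length in pixels is half the picture's height over the tangent of half this angle, whatever the lens; pixels are square), "cx", "cy" (the principal point, pixels), "R" (3x3) and "t" (3): a world point X has camera coordinates R X + t. Camera axes: x right, y down, z forward; pixel columns grow to the right and rows downward; lengths in m; the calibration is good to about 2 mm. A picture is of the moment at which its call begins. There is no depth.
- bot.job_done(): hands the job in; it is judged then, once.
Trained networks look in the newest picture that a camera, given by its name, has taken for a name from the list of things; names that differ only in an ending like _2 or _b are one class to them, and where a whole thing is asked for, a point or a joint stands for the part that bears it (a point fixed in the world has none). Each returns a list of dicts, best first, with "p" (0 to 1); they miss things now and then, are a little off and sometimes report something else, mostly with a low value. They report only what shows in the picture. A call takes as long as a camera call.
- bot.trace(camera, thing): "pixels" (480x640 bool, what is visible of it) and "extent" ([left, top, width, height] in pixels, round what is visible of it).
The state is a dict: "time": time; "q": joint angles; "dq": joint speeds; "joint_torque": joint torques, N m; "tool_pos": TCP position; "eef_rot": TCP orientation; "ft_force": force on the tool from outside, world axes, zero at the start; "ft_torque": the same for the moment, N m; "opening": finger opening in m; "grasp_force": force on a finger pad.
Only numpy, scipy, OpenCV 4.12 (cv2) and the standard library are available. Lean on these libraries where they do the work, as an engineer would, in place of code of your own. Each camera call takes 0.05 s, during which the arm holds its last target. There are 200 camera calls.

TASK

On this goldsmith's bench, take the blue bur cassette and press it down into the empty rack bay until it lies flat on the bay's floor and the orange spring catch has snapped back over its end. Leave the red cassette where it lies.

Things in the scene. Friction and masses are not known exactly. Their poses are not given: they have to be found in the camera images.
- blue_center (a point): Centre of the blue bur cassette: closed flat block 120 mm long (x), 44 mm wide (y), 32 mm high (z), about 0.2 kg, clear lid with steel burs below. It starts flat on the bench, this point 16 mm above it. Both ends are alike: either way round will do. Pinch it across its 44 mm width at mid-length.
- red_center (a point): Centre of the red bur cassette, same size and shape as the blue one, lying flat on the bench; not wanted, leave it.
- bay_seat (a point): Where the cassette's centre belongs in the empty bay, 30 mm above the bench; x runs along the bay to its orange catch, z up. Open-topped fixture: base plate 6 mm thick, floor 14 mm above bench, end walls 126 mm apart, corner guides 52 mm apart with flared tops up to 65 mm above bench; sides open for fingers within 35 mm of mid-length. The twin bay beside it holds a yellow cassette.
- catch (a joint): The empty bay's orange sliding spring catch (m): 0 = out, nose 12 mm into the bay; up to 0.016 pushed back along the bay's +x. Flat underside 48 mm above the bench, 2 mm over a seated cassette; steep ramp on top up to 76 mm, thumb tab to 83 mm. A cassette held level and pressed straight down pushes it back (3 to 11 N); once it is down the catch springs out over its end.

How it is judged:
At the end, for the whole second after the job is handed in: The blue cassette lies flat (4 degrees) in the empty bay, centre within 12 mm sideways and 4 mm in height of the seat, along the bay within 10 degrees, the orange catch back out over its end to within 4 mm; red cassette never moved more than 30 mm (z of blue_center in the frame of bay_seat between -0.004 and 0.004 m and horizontal distance between blue_center and bay_seat below 0.012 m and angle between the x axis of blue_center and the x axis of bay_seat, either way round below 0.175 rad and angle between blue_center's own z axis and vertical below 0.07 rad and value of joint catch below 0.004 m and distance of red_center from where it was at the start of the episode below 0.03 m); the robot touches nothing.
It fails at once if the red cassette is moved more than 30 mm (distance of red_center from where it was at the start of the episode above 0.03 m).
It also fails if it takes over 38 s, if anything falls off the work surface, if the arm or the gripper's body presses on something with over 40 N, if the wrist force passes 120 N, or if a joint passes its speed limit or range.

## Working session

There is one attempt and no reset: what is moved stays moved. The work goes in short steps, Python scripts to look and compute and a tool call to move; the robot and the scene stay as the last step left them, time stands still between calls to the robot, and variables do not carry over. Pictures are saved under pics/ and viewed, at most 10 in all, crops included, and the job is handed in when it is done.

Besides the shell and the picture viewer there is one more tool, called after "Emit:" as a command line: name --pt "numbers of a row" for each row, then --argument value for the rest. jog_arm: Moves the arm, as the interface text tells. Its arguments: {"type":"object","properties":{"targets":{"type":"array"}},"required":["targets"]}

```bash
mkdir -p pics; cat > h.py <<'E'
import numpy as np, cv2
from rig import bot
def K(c): f=240/np.tan(np.radians(c["vfov"])/2); return f
def unproj(c,uv,z):
    f=K(c); R=np.array(c["R"]);t=np.array(c["t"])
    uv=np.atleast_2d(uv).astype(float)
    d=np.c_[(uv[:,0]-c["cx"])/f,(uv[:,1]-c["cy"])/f,np.ones(len(uv))]@R
    o=-R.T@t
    return o+d*((z-o[2])/d[:,2])[:,None]
def proj(c,X):
    p=np.atleast_2d(X)@np.array(c["R"]).T+np.array(c["t"]); f=K(c)
    return np.c_[c["cx"]+f*p[:,0]/p[:,2],c["cy"]+f*p[:,1]/p[:,2]]
E
python3 - <<'E'
from h import *
o=bot.get_obs(); print(o["time"],o["tool_pos"],o["eef_rot"],o["opening"],bot.hold_point_z)
for n in("top","scene"):
    c=bot.read_camera(n); cv2.imwrite(f"pics/{n}0.png",c["pixels"])
    print(n,c["vfov"],c["cx"],c["cy"],-np.array(c["R"]).T@c["t"])
    for th in("blue_center","red_center","catch"):
        for d in bot.trace(n,th)[:2]:
            m=d["pixels"].astype(np.uint8)
            cs,_=cv2.findContours(m,0,2); k=max(cs,key=cv2.contourArea)
            b=cv2.boxPoints(cv2.minAreaRect(k))
            z={"blue_center":.032,"red_center":.032,"catch":.07}[th]
            print(th,d["p"],d["extent"],m.sum(),unproj(c,b,z).round(4).tolist())
E
```

```text
0.0 [0.26347181 0.53902927 0.40366884] [ 3.05901332e+00 -7.07850613e-01 -4.55652922e-04] 0.08543476787486763 0.1547
top 44.14922496643611 321.4982554686195 246.09351412043497 [0.3673444  0.02704304 1.25478209]
blue_center 0.55 [146.0, 216.1, 32.4, 56.2] 1472 [[0.4883, 0.3748, 0.032], [0.6129, 0.3621, 0.032], [0.6051, 0.3086, 0.032], [0.4807, 0.3221, 0.032]]
red_center 0.88 [240.4, 244.4, 34.1, 59.4] 1315 [[0.4352, 0.1786, 0.032], [0.5555, 0.1647, 0.032], [0.5488, 0.1156, 0.032], [0.4287, 0.1301, 0.032]]
catch 0.64 [339.3, 203.5, 23.5, 30.7] 538 [[0.6297, -0.0266, 0.07], [0.6301, -0.0655, 0.07], [0.5699, -0.0654, 0.07], [0.5695, -0.0267, 0.07]]
scene 55.64379808575759 322.1543836749573 236.3014008355245 [1.04966963 0.46346779 0.74529457]
blue_center 0.59 [412.4, 303.6, 59.5, 63.0] 1774 [[0.6205, 0.3185, 0.032], [0.4769, 0.3317, 0.032], [0.4937, 0.3837, 0.032], [0.6312, 0.3669, 0.032]]
red_center 0.66 [345.3, 240.5, 55.1, 50.8] 1455 [[0.561, 0.1169, 0.032], [0.4128, 0.1337, 0.032], [0.4438, 0.1958, 0.032], [0.5839, 0.1753, 0.032]]
catch 0.78 [257.2, 222.8, 28.9, 23.6] 438 [[0.6215, -0.0757, 0.07], [0.5602, -0.0631, 0.07], [0.5886, -0.0079, 0.07], [0.6468, -0.0215, 0.07]]
```

View pics/top0.png

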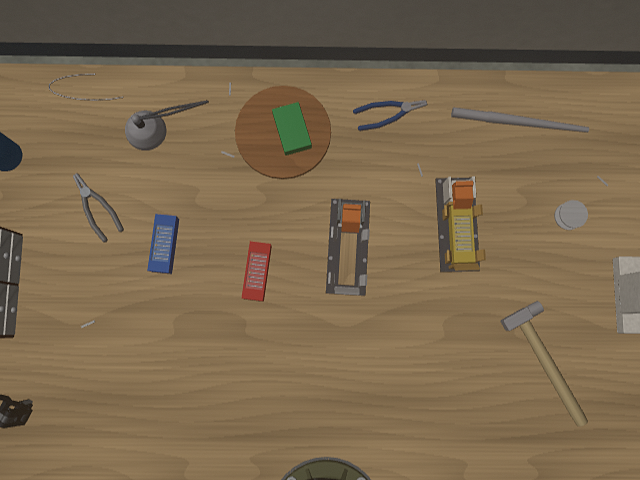

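View pics/scene0.png

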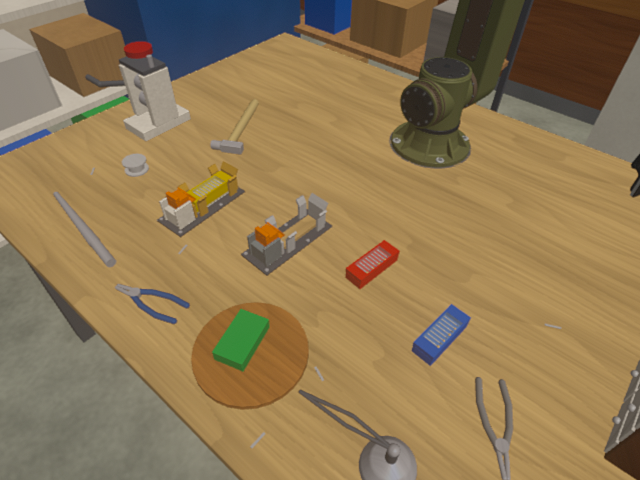

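Top view: blue cassette is at about (163,244), red at (257,271), and the empty bay at (348,247) with its catch at (351,217). The yellow twin bay is at (461,225). Next I fit the blue box in both views and enlarge the bay.

```bash
cat >> h.py <<'E'
from scipy.optimize import minimize
def boxpts(x,y,yaw,z0=0,L=.12,W=.044,H=.032):
    P=np.array([[a*L/2,b*W/2,z0+k*H] for a in(-1,1) for b in(-1,1) for k in(0,1)])
    c,s=np.cos(yaw),np.sin(yaw)
    return P@np.array([[c,s,0],[-s,c,0],[0,0,1]])+[x,y,0]
def fitbox(cams,masks,p0,z0=0):
    S=8
    def cost(p):
        e=0
        for c,m in zip(cams,masks):
            h=cv2.convexHull(proj(c,boxpts(p[0],p[1],p[2]/3,z0)).astype(np.float32))
            im=np.zeros(m.shape,np.uint8); cv2.fillConvexPoly(im,np.round(h*256).astype(np.int32),255,cv2.LINE_AA,8)
            a=im/255.; e+=np.abs(a-m).sum()/m.sum()
        return e
    p=np.array(p0)*[1,1,3]
    r=minimize(cost,p,method="Nelder-Mead",options=dict(initial_simplex=[p,p+[.01,0,0],p+[0,.01,0],p+[0,0,.2]],xatol=1e-5,fatol=1e-5))
    return r.x/[1,1,3],r.fun
def cmask(c,lo,hi):
    return cv2.inRange(cv2.cvtColor(c["pixels"],cv2.COLOR_BGR2HSV),lo,hi)
E
python3 - <<'E'
from h import *
cs=[bot.read_camera(n) for n in("top","scene")]
for th,p0 in(("blue_center",[.547,.342,-.1]),("red_center",[.492,.147,-.11])):
    ms=[]
    for n,c in zip(("top","scene"),cs):
        m=bot.trace(n,th)[0]["pixels"].astype(np.uint8)
        ms.append(m)
    print(th,fitbox(cs,ms,p0),[fitbox([c],[m],p0) for c,m in zip(cs,ms)])
a=cv2.resize(cs[0]["pixels"][185:310,310:390],None,fx=4.6,fy=4.6,interpolation=cv2.INTER_CUBIC)
b=cv2.resize(cs[1]["pixels"][185:285,235:340],None,fx=4,fy=4,interpolation=cv2.INTER_CUBIC)
im=np.zeros((580,800,3),np.uint8); im[:575,:368]=a[:575,:368]; im[:400,375:795]=b
cv2.imwrite("pics/bay.png",im)
E
```

```text
blue_center (array([ 0.54745185,  0.34626082, -0.07723355]), np.float64(0.16678441759109974)) [(array([ 0.54851252,  0.34593549, -0.07474303]), np.float64(0.07391391875025165)), (array([ 0.54565334,  0.34705033, -0.05674711]), np.float64(0.07759704461494742))]Traceback (most recent call last):
  File "<stdin>", line 6, in <module>
IndexError: list index out of range
```

```bash
python3 - <<'E'
from h import *
cs=[bot.read_camera(n) for n in("top","scene")]
ms=[]
for c,p in zip(cs,[(163,244),(442,334)]):
    m=cmask(c,(105,90,30),(130,255,255)); m=cv2.morphologyEx(m,cv2.MORPH_CLOSE,np.ones((9,9)))
    n,l,st,ce=cv2.connectedComponentsWithStats(m); k=np.argmin([np.hypot(*(x-p)) for x in ce[1:]])+1
    ms.append((l==k).astype(np.uint8)); print(st[k])
print(fitbox(cs,ms,[.547,.345,-.1]),[fitbox([c],[m],[.547,.345,-.1]) for c,m in zip(cs,ms)])
a=cv2.resize(cs[0]["pixels"][185:310,310:390],None,fx=4.6,fy=4.6,interpolation=cv2.INTER_CUBIC)
b=cv2.resize(cs[1]["pixels"][185:285,235:340],None,fx=4,fy=4,interpolation=cv2.INTER_CUBIC)
im=np.zeros((580,800,3),np.uint8); im[:575,:368]=a[:575,:368]; im[:400,375:795]=b
cv2.imwrite("pics/bay.png",im)
E
```

```text
[ 148  214   31   59 1373]
[ 413  305   57   60 1563]
(array([ 0.54806962,  0.34640177, -0.04880307]), np.float64(0.3288285836874602)) [(array([ 0.55138491,  0.34582076, -0.07992914]), np.float64(0.13558973480142236)), (array([ 0.54345047,  0.34626324, -0.04471692]), np.float64(0.17728350457265438))]
```

View pics/bay.png

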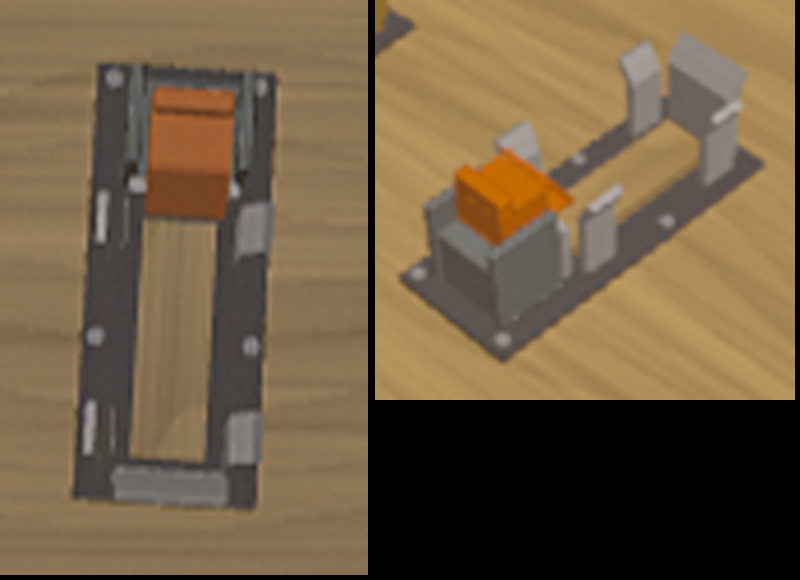

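The bay crop shows the base-plate corners, guide tops, wood floor strip and catch nose edge clearly. I convert these landmarks to world positions.

```bash
python3 - <<'E'
from h import *
cs={n:bot.read_camera(n) for n in("top","scene")}
def T(l,z): return unproj(cs["top"],[[310+(u+.5)/4.6-.5,185+(v+.5)/4.6-.5] for u,v in l],z)
def S(l,z): return unproj(cs["scene"],[[235+(u-375+.5)/4-.5,185+(v+.5)/4-.5] for u,v in l],z)
def show(n,a): print(n,(a[:,:2]*1e3).round(1).tolist(),"mean",(a[:,:2].mean(0)*1e3).round(1))
show("plate",T([(98,64),(277,75),(256,509),(72,497)],.006))
show("wood",T([(141,220),(217,220),(207,462),(130,458)],.014))
show("midscrew",T([(95,336),(252,346)],.006))
show("guides left top",T([(102,190),(102,242),(89,401),(89,455)],.065))
show("guides right top",T([(255,203),(255,255),(243,410),(243,462)],.065))
show("nose",T([(147,215),(223,219)],.048))
show("wall",T([(114,465),(228,472),(114,500),(226,505)],.06))
# scene: plate corners left(402,277), bottom(502,361), right(763,162); 
show("plate S",S([(402,277),(502,361),(763,162)],.006))
show("screws S",S([(419,272),(503,340),(667,221),(579,159)],.006))
show("guide feet S front(-y?)",S([(583,265),(612,268),(703,184),(733,175)],.006))
show("nose S",S([(573,201)],.048))
E
```

```text
plate [[653.5, -7.7], [649.1, -91.7], [445.6, -81.2], [450.4, 3.2]] mean [549.6 -44.4]
wood [[578.1, -27.7], [578.4, -62.9], [466.3, -58.2], [467.9, -23.0]] mean [522.7 -43. ]
midscrew [[524.8, -7.0], [520.9, -79.6]] mean [522.9 -43.3]
guides left top [[582.8, -8.1], [559.4, -8.2], [488.6, -2.9], [464.9, -3.0]] mean [523.9  -5.6]
guides right top [[577.6, -76.1], [554.2, -76.0], [485.3, -70.5], [462.4, -70.5]] mean [519.9 -73.3]
nose [[574.6, -28.9], [573.1, -63.1]] mean [573.9 -46. ]
wall [[461.0, -14.2], [458.4, -64.3], [445.6, -14.2], [443.9, -63.4]] mean [452.2 -39. ]
plate S [[647.7, -86.9], [653.9, -4.3], [449.3, 4.5]] mean [583.6 -28.9]
screws S [[639.2, -82.7], [643.5, -14.0], [521.5, -6.2], [517.7, -77.5]] mean [580.4 -45.1]
guide feet S front(-y?) [[576.8, -18.8], [568.0, -5.3], [485.9, -10.0], [468.9, -1.7]] mean [524.9  -9. ]
nose S [[573.4, -27.2]] mean [573.4 -27.2]
```

Emit:
jog_arm --pt "1 0.05 0.007 0.015 -4" --pt "1 0.1 0.014 0.03 -8" --pt "1 0.15 0.021 0.045 -12" --pt "1 0.2 0.028 0.06 -16" --pt "1 0.25 0.035 0.08 -20" --pt "1 0.3 0.042 0.1 -21" --pt "1 0.34 0.049 0.12 -21" --pt "1 0.34 0.049 0.12 -21"

```text
time: 1.9
tool_pos: [0.5489, 0.3434, 0.2818]
eef_rot: [3.135, -0.144, -0.005]
ft_force: [0.3, 0.0, -0.7]
opening: 0.0851
grasp_force: 0.0
```

```bash
cat >> h.py <<'E'
from scipy.spatial.transform import Rotation as Ro
def go(x,y,z,yaw):
    o=bot.get_obs(); R=Ro.from_rotvec(o["eef_rot"]).as_matrix()
    d=R.T@(np.array([x,y,z])-o["tool_pos"]); cur=np.arctan2(R[1,0],R[0,0])
    print("t",o["time"],"pos",o["tool_pos"].round(4),"yaw",round(cur,4),"tilt",R[:,2].round(4),"shift",d.round(4),"roll",round(-np.degrees(yaw-cur),2),"f",o["ft_force"].round(1),"open",round(o["opening"],4),"grip",o["grasp_force"])
E
python3 - <<'E'
from h import *
go(.547,.346,.18,-.085)
c=bot.read_camera("scene"); cv2.imwrite("pics/s1.png",c["pixels"][150:450,200:600])
m=bot.trace("scene","blue_center"); print([(d["p"],d["extent"]) for d in m])
E
```

```text
t 1.9 pos [0.5489 0.3434 0.2818] yaw -0.0921 tilt [-0.0033 -0.0032 -1.    ] shift [-0.0019 -0.0028  0.1018] roll -0.4 f [ 0.3  0.  -0.7] open 0.0851 grip 0.0
[(0.87, [411.8, 304.1, 58.6, 62.6])]
```

View pics/s1.png

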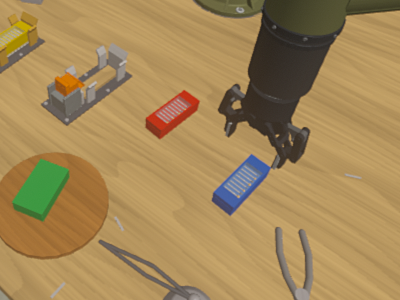

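The gripper hangs above the blue cassette (crop about (241,184)) with its fingers straddling the width. Descending and closing.

Emit:
jog_arm --pt "1 -0.002 -0.003 0.03 0" --pt "1 -0.002 -0.003 0.06 0" --pt "1 -0.002 -0.003 0.085 0" --pt "1 -0.002 -0.003 0.1 0" --pt "1 -0.002 -0.003 0.102 0" --pt "0.3 -0.002 -0.003 0.102 0" --pt "0 -0.002 -0.003 0.102 0" --pt "0 -0.002 -0.003 0.102 0"

```text
time: 3.0
tool_pos: [0.5461, 0.349, 0.1843]
eef_rot: [-3.137, 0.138, -0.003]
ft_force: [-1.4, 1.1, 10.6]
opening: 0.0431
grasp_force: 65.6
```

Emit:
jog_arm --pt "0 0 0 0 0" --pt "0 0 0 0 0" --pt "0 0 0 0 0" --pt "0 0 0 0 0" --pt "0 0 0 -0.02 0" --pt "0 0 0 -0.06 0" --pt "0 0 0 -0.12 0" --pt "0 0 0 -0.12 0"

```text
time: 4.0
tool_pos: [0.5466, 0.3491, 0.3106]
eef_rot: [-3.131, 0.138, -0.013]
ft_force: [0.8, 0.8, -1.3]
opening: 0.0426
grasp_force: 63.7
```

```bash
python3 - <<'E'
from h import *
go(.5215,-.0428,.30,-.048)
c=bot.read_camera("scene"); cv2.imwrite("pics/s2.png",c["pixels"][100:400,200:600])
m=bot.trace("scene","blue_center"); print([(d["p"],d["extent"]) for d in m])
E
```

```text
t 4.0 pos [0.5466 0.3491 0.3106] yaw -0.0882 tilt [ 0.0089  0.0069 -0.9999] shift [0.0094 0.3927 0.0077] roll -2.3 f [ 0.8  0.8 -1.3] open 0.0426 grip 63.67499828338623
[(0.78, [423.6, 267.7, 51.3, 62.1])]
```

View pics/s2.png

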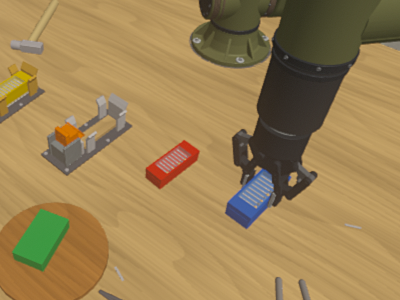

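The cassette is held level between the fingers (crop about (255,205)) and clear of the bench. Moving over the bay.

Emit:
jog_arm --pt "0 0.001 0.04 0 0" --pt "0 0.003 0.09 0 -1" --pt "0 0.004 0.14 0 -1" --pt "0 0.005 0.2 0 -2" --pt "0 0.006 0.26 0 -2" --pt "0 0.008 0.32 0 -2" --pt "0 0.009 0.37 0 -2.3" --pt "0 0.009 0.392 0 -2.3"

```text
time: 5.1
tool_pos: [0.5192, -0.0449, 0.3009]
eef_rot: [3.14, -0.079, -0.005]
ft_force: [0.1, 0.1, -3.2]
opening: 0.0429
grasp_force: 63.5
```

Emit:
jog_arm --pt "0 0 0 0.02 0" --pt "0 0 0 0.03 0" --pt "0 0 0 0.03 0" --pt "0 0 0 0.03 0" --pt "0 0 0 0.03 0" --pt "0 0 0 0.03 0" --pt "0 0 0 0.03 0" --pt "0 0 0 0.03 0"

```text
time: 6.1
tool_pos: [0.5201, -0.0425, 0.2728]
eef_rot: [3.141, -0.076, 0.0]
ft_force: [0.6, -0.8, -1.6]
opening: 0.0426
grasp_force: 63.5
```

```bash
python3 - <<'E'
from h import *
go(.5215,-.0428,.27,-.048)
ims=[]
for n in("top","scene"):
    c=bot.read_camera(n); im=c["pixels"].copy(); o=bot.get_obs()
    x,y,z=o["tool_pos"]; 
    for dz,col in((0,(0,255,0)),):
        P=proj(c,boxpts(x,y,-.048,z-.168-.016)); 
        print(n,P.round(1).tolist())
    m=bot.trace(n,"blue_center"); print([(d["p"],d["extent"]) for d in m[:2]])
    im=cv2.resize(im[190:310,300:380] if n=="top" else im[140:290,220:370],None,fx=4 if n=="scene" else 4.9,fy=4 if n=="scene" else 4.9,interpolation=cv2.INTER_CUBIC)[:600,:]
    s=4 if n=="scene" else 4.9; off=(220,140) if n=="scene" else (300,190)
    Q=(P-off)*s
    for i in range(8):
        for j in range(i):
            if bin(i^j).count("1")==1: cv2.line(im,tuple(int(v) for v in Q[i]),tuple(int(v) for v in Q[j]),(0,255,0),1)
    ims.append(cv2.resize(im,(392,588)) if n=="top" else im[:588])
a=np.zeros((600,800,3),np.uint8); a[:588,:392]=ims[0]; s=ims[1][:, :400]; 
a[:588,400:800]=s[:588]
cv2.imwrite("pics/s3.png",a)
E
```

```text
t 6.1 pos [ 0.5201 -0.0425  0.2728] yaw -0.0481 tilt [ 1.e-04 -0.e+00 -1.e+00] shift [0.0014 0.0003 0.0028] roll -0.01 f [ 0.6 -0.8 -1.6] open 0.0426 grip 63.46223831176758
top [[358.9, 285.7], [360.2, 284.4], [336.7, 284.4], [337.3, 283.1], [361.7, 225.9], [363.0, 223.0], [339.8, 224.7], [340.5, 221.7]]
[(0.77, [337.4, 263.8, 21.4, 19.4])]
scene [[307.3, 187.6], [307.2, 176.3], [321.6, 196.5], [321.9, 185.2], [267.6, 213.8], [266.5, 202.5], [282.1, 224.0], [281.3, 212.6]]
[(0.84, [266.9, 186.6, 56.5, 36.5])]
```

View pics/s3.png

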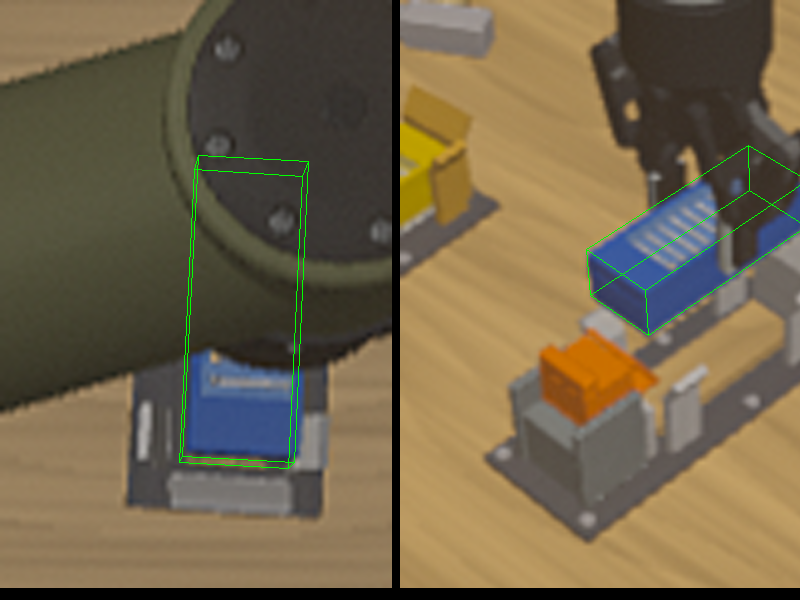

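Overlay: the held cassette matches the prediction to within 2–3 mm in both views, with the same camera offsets as the bay itself. It is therefore aligned, and I press down level and slowly.

Emit:
jog_arm --pt "0 0 0 0.01 0" --pt "0 0 0 0.018 0" --pt "0 0 0 0.025 0" --pt "0 0 0 0.032 0" --pt "0 0 0 0.038 0" --pt "0 0 0 0.044 0" --pt "0 0 0 0.05 0" --pt "0 0 0 0.05 0"

```text
time: 7.3
tool_pos: [0.5195, -0.0425, 0.2211]
eef_rot: [3.14, -0.076, -0.005]
ft_force: [-3.8, -0.2, -4.0]
opening: 0.043
grasp_force: 63.4
```

```bash
python3 - <<'E'
from h import *
go(.5215,-.0428,.198,-.048); print(bot.get_obs()["ft_torque"])
c=bot.read_camera("scene"); im=cv2.resize(c["pixels"][160:290,220:380],None,fx=4.5,fy=4.5,interpolation=cv2.INTER_CUBIC); cv2.imwrite("pics/s4.png",im)
E
```

```text
t 7.3 pos [ 0.5195 -0.0425  0.2211] yaw -0.0484 tilt [-3.2e-03 -1.0e-04 -1.0e+00] shift [0.0021 0.0002 0.023 ] roll -0.03 f [-3.8 -0.2 -4. ] open 0.043 grip 63.439332246780396
[0.07961088 1.3510917  0.0025865 ]
```

View pics/s4.png

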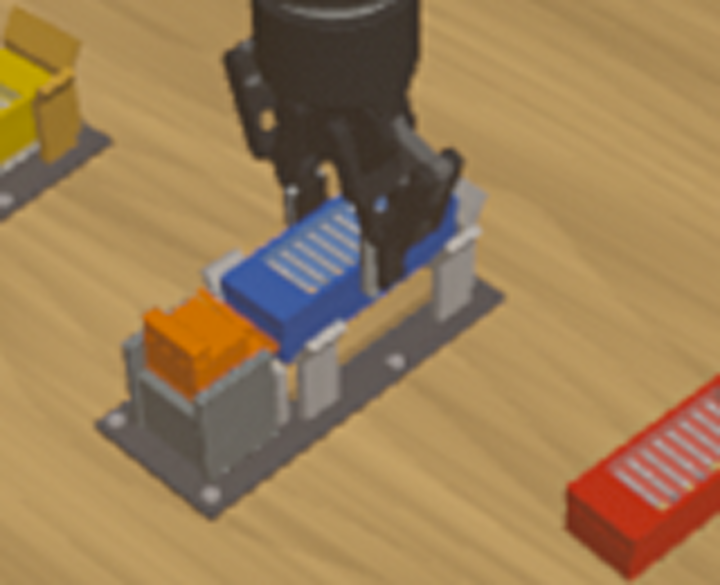

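The cassette sits between the guides, level, with its end (about (285,320)) against the catch. The lateral force is about 4 N, as the catch pushes back. Continuing down.

Emit:
jog_arm --pt "0 0.001 0 0.006 0" --pt "0 0.001 0 0.011 0" --pt "0 0.001 0 0.016 0" --pt "0 0.001 0 0.02 0" --pt "0 0.001 0 0.023 0" --pt "0 0.001 0 0.025 0" --pt "0 0.001 0 0.026 0" --pt "0 0.001 0 0.026 0"

```text
time: 8.35
tool_pos: [0.5216, -0.0424, 0.1982]
eef_rot: [3.141, -0.075, 0.003]
ft_force: [-4.6, 0.7, 4.7]
opening: 0.0426
grasp_force: 64.4
```

```bash
python3 - <<'E'
from h import *
go(.5215,-.0428,.198,-.048); print(bot.get_obs()["ft_torque"])
c=bot.read_camera("scene"); im=cv2.resize(c["pixels"][160:290,220:380],None,fx=4.5,fy=4.5,interpolation=cv2.INTER_CUBIC); cv2.imwrite("pics/s5.png",im)
E
```

```text
t 8.35 pos [ 0.5216 -0.0424  0.1982] yaw -0.0477 tilt [ 1.9e-03 -2.0e-04 -1.0e+00] shift [-0.0001  0.0004  0.0002] roll 0.02 f [-4.6  0.7  4.7] open 0.0426 grip 64.3726122379303
[0.33580842 1.38007652 0.0051959 ]
```

View pics/s5.png

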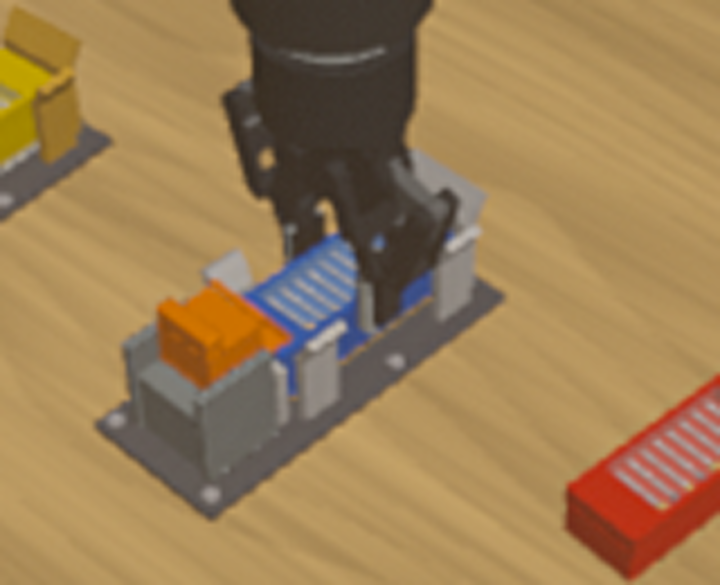

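The orange catch nose now lies over the cassette's end (about (275,335)), and it has moved back inward from its pushed position. One last light press, then release and lift.

Emit:
jog_arm --pt "0 0 0 0.002 0" --pt "0 0 0 0.004 0" --pt "0 0 0 0.004 0" --pt "0.3 0 0 0.002 0" --pt "0.8 0 0 0.002 0" --pt "0.9 0 0 0.002 0" --pt "0.9 0 0 0.002 0" --pt "0.9 0 0 0.002 0"

```text
time: 9.4
tool_pos: [0.5212, -0.0425, 0.1945]
eef_rot: [3.14, -0.076, -0.0]
ft_force: [0.2, -1.0, 0.7]
opening: 0.0769
grasp_force: 0.0
```

Emit:
jog_arm --pt "0.9 0 0 0 0" --pt "0.9 0 0 -0.02 0" --pt "0.9 0 0 -0.05 0" --pt "0.9 0 0 -0.1 0" --pt "0.9 0 0.05 -0.12 0" --pt "0.9 0 0.1 -0.14 0" --pt "0.9 -0.06 0.12 -0.14 0" --pt "0.9 -0.11 0.14 -0.14 0"

```text
time: 10.4
tool_pos: [0.4033, -0.1779, 0.3341]
eef_rot: [3.14, -0.077, -0.003]
ft_force: [-0.5, -1.8, 2.2]
opening: 0.0772
grasp_force: 0.0
```

```bash
python3 - <<'E'
from h import *
go(.5215,-.0428,.198,-.048)
cs=[];ms=[]
for n in("top","scene"):
    c=bot.read_camera(n); cs.append(c)
    for th in("blue_center","red_center","catch"): print(n,th,[(d["p"],d["extent"]) for d in bot.trace(n,th)[:1]])
a=cv2.resize(cs[0]["pixels"][190:310,310:390],None,fx=4.5,fy=4.5,interpolation=cv2.INTER_CUBIC)
b=cv2.resize(cs[1]["pixels"][185:285,235:340],None,fx=4,fy=4,interpolation=cv2.INTER_CUBIC)
im=np.zeros((545,795,3),np.uint8); im[:540,:360]=a; im[:400,370:790]=b
cv2.imwrite("pics/end.png",im)
E
```

```text
t 10.4 pos [ 0.4033 -0.1779  0.3341] yaw -0.0489 tilt [-1.6e-03 -3.0e-04 -1.0e+00] shift [ 0.1116 -0.1407  0.1359] roll -0.05 f [-0.5 -1.8  2.2] open 0.0772 grip 0.0
top blue_center [(0.67, [342.2, 205.4, 21.4, 28.9])]
top red_center [(0.64, [240.1, 244.5, 32.4, 59.9])]
top catch [(0.83, [342.8, 207.4, 18.8, 26.4])]
scene blue_center [(0.71, [273.7, 201.8, 46.7, 39.1])]
scene red_center [(0.87, [345.1, 242.5, 52.6, 44.4])]
scene catch [(0.94, [253.7, 220.9, 30.9, 24.2])]
```

View pics/end.png

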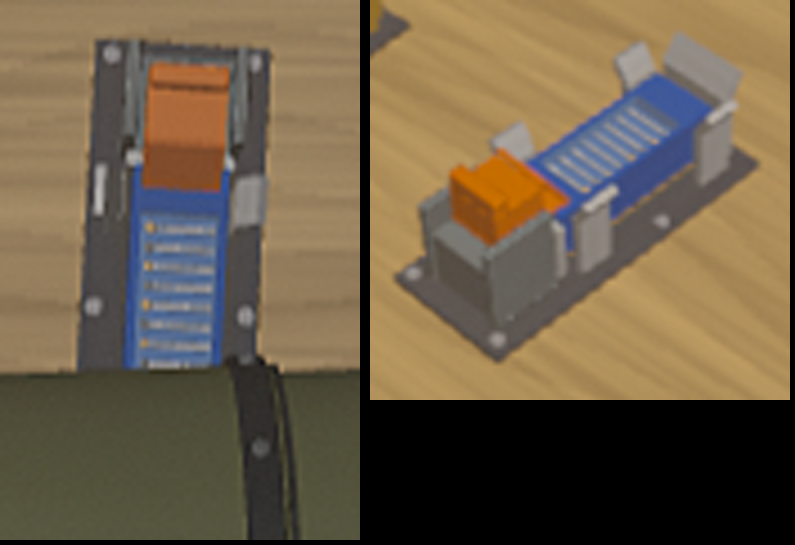

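The blue cassette lies flat in the bay. The catch nose at crop (568,203) is back where it was before insertion, red is unmoved, and the arm is clear. Handing in.

```bash
python3 -c "
from rig import bot
print(bot.job_done())"
```

```text
the job is handed in; nothing more can be done
None
```

I handed the job in: in the last pictures the blue cassette lies flat in the bay with the orange catch back out over its end, the red cassette is where it started, and the arm is clear; the judge's verdict was not reported.

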